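# Find the hematite tin by heft

### The job

Three look-alike tins stand on the shelf, each with a polished stone ball of the same size inside; one ball is hematite, so its tin is clearly the heaviest. Heft them to find that one, stand the two lighter tins upright in the wooden tray, and finish with the heaviest held up in the gripper, upright and at least 15 cm clear of the shelf - do not put it down. Do not drop or knock over a tin, and leave the desert rose, the saucer of garnets and the display block where they are.

Things in the scene. Friction and masses are not known exactly. Their poses are not given: they have to be found in the camera images.
- tin_1: one of three closed screw-lid tins of plain aluminium, all alike: upright cylinder 64 mm in diameter, 66 mm tall, smooth sides, lid flush and tight, one stone ball inside. Origin: centre of the underside, z up. At the start on the shelf, 100 mm or more between tin centres. 0.12 to 0.49 kg in all; any of the three may be the heaviest, by at least 0.15 kg
- tin_2: one of three closed screw-lid tins of plain aluminium, all alike: upright cylinder 64 mm in diameter, 66 mm tall, smooth sides, lid flush and tight, one stone ball inside. Origin: centre of the underside, z up. At the start on the shelf, 100 mm or more between tin centres. 0.12 to 0.49 kg in all; any of the three may be the heaviest, by at least 0.15 kg
- tin_3: one of three closed screw-lid tins of plain aluminium, all alike: upright cylinder 64 mm in diameter, 66 mm tall, smooth sides, lid flush and tight, one stone ball inside. Origin: centre of the underside, z up. At the start on the shelf, 100 mm or more between tin centres. 0.12 to 0.49 kg in all; any of the three may be the heaviest, by at least 0.15 kg
- tray: low open stock tray of brown wood lined with grey felt, loose, 0.9 kg, 140 mm (x) by 300 mm (y) outside, walls 8 mm thick and 20 mm high, floor 8 mm above the shelf; empty at the start, with room for all three tins in a row along y. Origin: centre of the underside, y along its length, z up
- desert_rose: bystander: sandy desert rose crystal cluster, about 85 mm across and 65 mm tall, loose, 0.14 kg. Origin: centre of the underside
- saucer: bystander: green glass saucer 116 mm in diameter, 18 mm tall, with small dark garnets in it, loose, 0.18 kg. Origin: centre of the underside
- display_block: bystander: dark wooden block 70 x 70 x 28 mm with a domed carnelian cabochon on top (40 mm tall in all), loose, 0.15 kg. Origin: centre of the underside
- cash_box: bystander: grey steel cash box 184 mm (x) by 254 mm (y) and 88 mm tall, lever clasp on its -x face (turned to face the tins), a steel caliper lying on its lid (105 mm tall in all); does not move. Origin: centre of the underside
There are look-alikes about, which are no part of the job. Leave any green or yellow look-alike of the tin_2 alone.

How it is judged:
At the end, for the whole second after the job is handed in: The tin with the heaviest stone is held by the fingers, its underside more than 0.14 m above the shelf, within 0.35 rad of upright, still, and resting on nothing else; the other two tins stand on the floor of the tray, upright within 0.12 rad, still and not touched by the gripper (((distance between ball_hematite_c0 and tin_1 below 0.06 m and height (world z) of tin_1 above 0.14 m and angle between tin_1's own z axis and vertical below 0.35 rad and contact force between tin_1 and the fingers above 2 N and linear speed of tin_1 below 0.05 m/s and contact force between tin_1 and tin_2 below 0.1 N and contact force between tin_1 and tin_3 below 0.1 N and contact force between tin_1 and tray below 0.1 N and contact force between tin_1 and cash_box below 0.1 N and (x of tin_2 in the frame of tray between -0.045 and 0.045 m and y of tin_2 in the frame of tray between -0.125 and 0.125 m and z of tin_2 in the frame of tray between 0 and 0.014 m and angle between tin_2's own z axis and vertical below 0.12 rad and contact force between tin_2 and the fingers below 0.1 N and linear speed of tin_2 below 0.03 m/s) and (x of tin_3 in the frame of tray between -0.045 and 0.045 m and y of tin_3 in the frame of tray between -0.125 and 0.125 m and z of tin_3 in the frame of tray between 0 and 0.014 m and angle between tin_3's own z axis and vertical below 0.12 rad and contact force between tin_3 and the fingers below 0.1 N and linear speed of tin_3 below 0.03 m/s)) or (distance between ball_hematite_c0 and tin_2 below 0.06 m and height (world z) of tin_2 above 0.14 m and angle between tin_2's own z axis and vertical below 0.35 rad and contact force between tin_2 and the fingers above 2 N and linear speed of tin_2 below 0.05 m/s and contact force between tin_2 and tin_1 below 0.1 N and contact force between tin_2 and tin_3 below 0.1 N and contact force between tin_2 and tray below 0.1 N and contact force between tin_2 and cash_box below 0.1 N and (x of tin_1 in the frame of tray between -0.045 and 0.045 m and y of tin_1 in the frame of tray between -0.125 and 0.125 m and z of tin_1 in the frame of tray between 0 and 0.014 m and angle between tin_1's own z axis and vertical below 0.12 rad and contact force between tin_1 and the fingers below 0.1 N and linear speed of tin_1 below 0.03 m/s) and (x of tin_3 in the frame of tray between -0.045 and 0.045 m and y of tin_3 in the frame of tray between -0.125 and 0.125 m and z of tin_3 in the frame of tray between 0 and 0.014 m and angle between tin_3's own z axis and vertical below 0.12 rad and contact force between tin_3 and the fingers below 0.1 N and linear speed of tin_3 below 0.03 m/s)) or (distance between ball_hematite_c0 and tin_3 below 0.06 m and height (world z) of tin_3 above 0.14 m and angle between tin_3's own z axis and vertical below 0.35 rad and contact force between tin_3 and the fingers above 2 N and linear speed of tin_3 below 0.05 m/s and contact force between tin_3 and tin_1 below 0.1 N and contact force between tin_3 and tin_2 below 0.1 N and contact force between tin_3 and tray below 0.1 N and contact force between tin_3 and cash_box below 0.1 N and (x of tin_1 in the frame of tray between -0.045 and 0.045 m and y of tin_1 in the frame of tray between -0.125 and 0.125 m and z of tin_1 in the frame of tray between 0 and 0.014 m and angle between tin_1's own z axis and vertical below 0.12 rad and contact force between tin_1 and the fingers below 0.1 N and linear speed of tin_1 below 0.03 m/s) and (x of tin_2 in the frame of tray between -0.045 and 0.045 m and y of tin_2 in the frame of tray between -0.125 and 0.125 m and z of tin_2 in the frame of tray between 0 and 0.014 m and angle between tin_2's own z axis and vertical below 0.12 rad and contact force between tin_2 and the fingers below 0.1 N and linear speed of tin_2 below 0.03 m/s)))); the arm keeps its last pose, push and grip.
It fails at once if a tin is knocked over (tilted more than 0.8 rad) (angle between any of tin_1, tin_2, tin_3's own z axis and vertical above 0.8 rad).
It fails at once if a tin is dropped (moves faster than 0.7 m/s with no finger on it) ((linear speed of tin_1 above 0.7 m/s and contact force between tin_1 and the fingers below 0.05 N) or (linear speed of tin_2 above 0.7 m/s and contact force between tin_2 and the fingers below 0.05 N) or (linear speed of tin_3 above 0.7 m/s and contact force between tin_3 and the fingers below 0.05 N)).
It fails at once if the desert rose is moved more than 30 mm (distance of desert_rose from where it was at the start of the episode above 0.03 m).
It fails at once if the saucer of garnets is moved more than 30 mm (distance of saucer from where it was at the start of the episode above 0.03 m).
It fails at once if the display block is moved more than 30 mm (distance of display_block from where it was at the start of the episode above 0.03 m).
It also fails if it takes over 72 s, if anything falls off the work surface, if the arm or the gripper's body presses on something with over 40 N, if the wrist force passes 120 N, or if a joint passes its speed limit or range.

### The arm

A 7-joint arm with a two-finger parallel gripper is mounted at the origin on the work surface. World frame = base frame: x ahead of the robot, y to its left, z up, the work surface at z = 0. Lengths are in m, angles in rad, forces in N, time in s.
With the tool pointing down it reaches from about 0.4 to 0.9 m from the base axis. Payload 5.5 kg.
Tool frame: the origin (TCP) lies on the mounting face of the last link; the fingertips stand 178 mm ahead of it and the grasp point (between the pads) lies 159 mm ahead of it (arm.tcp_to_tips is the z of the fingertips in the tool frame, in m); z points along the fingers, y is the direction in which the jaws open and shut (so a half turn about z gives the same grasp; the last joint's range is limited). The gripper opens to 92 mm and grips with 3 to 60 N. Pads are 19 mm wide; open, the fingers measure 130 mm over their backs; the gripper's body (75 mm by 190 mm) begins 47 mm behind the grasp point.
Start: joints at [1.575, 0.501, -0.427, 1.55, 0.221, 1.138, -0.21], TCP at [0.166, -0.628, 0.405] pointing down, gripper open.
Joint ranges: [-2.88, 2.88], [-0.31, 2.03], [-1.54, 1.56], [0.2, 2.42], [-1.41, 4.55], [0.19, 2.02], [-2.57, 2.57]. Speed limits (rad/s): [2.57, 2.57, 3.14, 3.14, 3.14, 3.14, 3.14].

### API

Orientations are given as a unit quaternion [w, x, y, z].
In Python, from cell import arm gives the robot as it stands.
- The arm moves only by the tool jog_arm, never from a script. Its argument "rows" is a list of rows, each a list of 7 numbers: the shift along the tool's x, y, z in cm, then the turn, a rotation vector about the tool's x, y, z in degrees, then the finger opening in cm, from 0 to 9.18. In form: [[tx, ty, tz, ax, ay, az, claw], ...]. A call has exactly 8 rows; each row is the pose to reach, as a shift and turn from the pose commanded when the call began, along the tool's axes at that moment; what a row does not reach only later rows make up. A row lasts 1/12 s, in which the tool goes at most 41.7 mm and 7.16 degrees, less where a joint would pass 70% of its speed; a pose out of reach is approached as far as the arm can. A call with a gripper value outside its range is refused whole. The fingers move at their own pace and stop on an object; "force" is the grip in N (left out, the last holds). Time passes only in rows, so rows that repeat a pose let the fingers close, or fill a call up. It gives the time, the measured TCP pose, the force and the opening at its end, in the units of the state.
- arm.observe(): the state, without advancing time (a new reading comes with each control period).
- arm.capture(name): name is "scene" or "top"; returns (picture, depth): 384x512x3 uint8, blue, green, red; 384x512 float32, m along the optical axis (not along the pixel's ray), 0 where there is no reading.
- arm.get_calibration(name): a dict with "mtx" (3x3 intrinsics, pixels), "T" (4x4, takes a point from camera to world coordinates). Camera axes: x right, y down, z forward; pixel columns grow to the right and rows downward; lengths in m; the calibration is good to about 2 mm. A picture is of the moment at which its call begins. get_calibration takes no time and is no camera call.
- arm.close_job(): hands the job in, once; it reports no verdict.
The state is a dict: "t": time; "q": joint angles; "joint_velocities": joint speeds; "tau": joint torques, N m; "position": TCP position; "tool_rot": TCP orientation; "force": force on the tool from outside, world axes, zero at the start; "ft_torque": the same for the moment, N m; "gripper_width": finger opening in m.
Only numpy, scipy, OpenCV 4.12 (cv2) and the standard library are available. Lean on these libraries where they do the work, as an engineer would, in place of code of your own. Each camera call takes 0.05 s, during which the arm holds its last target. There are 200 camera calls.

## Working session

There is one attempt and no reset: what is moved stays moved. The work goes in short steps, Python scripts to look and compute and a tool call to move; the robot and the scene stay as the last step left them, time stands still between calls to the robot, and variables do not carry over. Pictures are saved under pics/ and viewed, about 8 in all and at most 12, crops included, and the job is handed in when it is done.

Besides the shell and the picture viewer there is one more tool, called as name(argument=value, ...), one argument or row to a line, values as JSON. jog_arm: Moves the arm, as the interface text tells. Its arguments: {"type":"object","properties":{"rows":{"type":"array"},"force":{"type":"number"}},"required":["rows"]}

```bash
mkdir -p pics; ls
python3 - <<'E'
from cell import arm
import cv2,numpy as np
print(arm.observe())
for n in("scene","top"):
    p,d=arm.capture(n); cv2.imwrite(f"pics/{n}0.png",p); np.save(f"pics/{n}0.npy",d)
    c=arm.get_calibration(n); print(n,np.round(c["mtx"],1).tolist(),np.round(c["T"],3).tolist(),(d>0).mean())
E
```

```text
pics
{'t': 0.0, 'q': array([ 1.57521067,  0.50184044, -0.42676174,  1.55144034,  0.22079308,
        1.13828711, -0.21029294]), 'joint_velocities': array([ 3.94078552e-05, -1.81778457e-04,  1.64353048e-03,  8.84362014e-05,
        1.90066450e-03, -1.10154394e-03, -1.38260932e-03]), 'tau': array([ 1.00766716e-03, -5.66596985e+01, -5.81531346e+00, -2.79111028e+01,
       -6.85528130e-02,  3.07346822e-02,  1.61620460e-04]), 'position': array([ 0.16618165, -0.62803531,  0.40368408]), 'tool_rot': array([-9.57353633e-04,  9.91637947e-01,  1.29047498e-01, -9.41076438e-05]), 'force': array([-0.18038536, -0.40019091,  0.33449341]), 'ft_torque': array([ 0.0144526 , -0.01769342, -0.00129381]), 'gripper_width': 0.09197908952313325}
scene [[408.0, 0.0, 254.9], [0.0, 408.0, 193.0], [0.0, 0.0, 1.0]] [[-0.875, 0.393, -0.284, 1.016], [0.485, 0.709, -0.512, 0.804], [0.0, -0.585, -0.811, 1.189], [0.0, 0.0, 0.0, 1.0]] 0.99609375
top [[347.5, 0.0, 253.7], [0.0, 347.5, 193.8], [0.0, 0.0, 1.0]] [[0.07, -0.974, 0.217, 0.395], [-0.998, -0.069, 0.013, 0.062], [0.002, -0.217, -0.976, 1.095], [0.0, 0.0, 0.0, 1.0]] 0.9958546956380209
```

View pics/scene0.png

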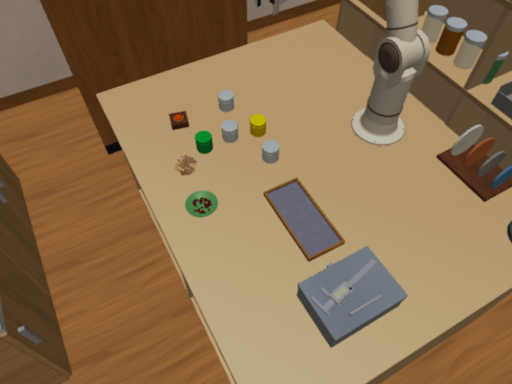

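View pics/top0.png

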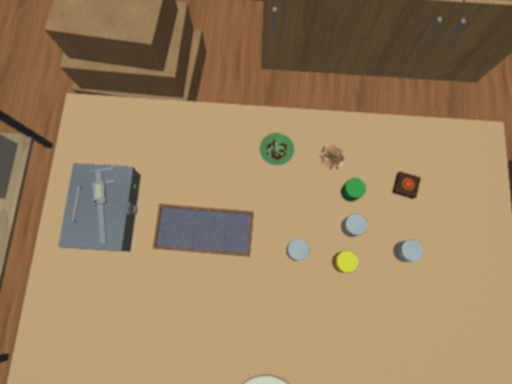

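The top view shows three plain aluminium tins at (298,249), (356,225) and (411,250). The look-alikes are green at (355,189) and yellow at (347,262). The tray is at (204,230), the cash box at (100,207), the rose at (333,156), the saucer at (277,149) and the block at (407,185). The three uncoloured ones fit "plain aluminium". I'll measure them in both views and check with a crop.

```bash
cat > h.py <<'E'
import cv2,numpy as np
from cell import arm
def cloud(n,d):
    c=arm.get_calibration(n);K=c["mtx"];T=c["T"];v,u=np.indices(d.shape)
    P=np.stack([(u-K[0,2])/K[0,0]*d,(v-K[1,2])/K[1,1]*d,d],-1)
    return P@T[:3,:3].T+T[:3,3]
def blobs(n,p,d,zlo,zhi,amin=60):
    W=cloud(n,d);m=((W[...,2]>zlo)&(W[...,2]<zhi)&(d>0)).astype(np.uint8)
    k,L,s,c=cv2.connectedComponentsWithStats(m,connectivity=4)
    for i in range(1,k):
        if s[i,4]<amin: continue
        q=W[L==i];hsv=cv2.cvtColor(p,cv2.COLOR_BGR2HSV)[L==i].mean(0)
        (xy,r)=cv2.minEnclosingCircle(q[:,:2].astype(np.float32))
        print(n,np.round(c[i],0),s[i,4],"mean",np.round(q.mean(0),4),"circ",np.round(xy,4),round(r,4),"zmed",round(float(np.median(q[:,2])),4),"hsv",hsv.astype(int))
E
python3 - <<'E'
from h import *
for n in("top","scene"):
    p=cv2.imread(f"pics/{n}0.png");d=np.load(f"pics/{n}0.npy")
    W=cloud(n,d); print("--lids");blobs(n,p,d,.055,.08)
    print("--low");blobs(n,p,d,.012,.055,30)
    if n=="top":
        hsv=cv2.cvtColor(p,cv2.COLOR_BGR2HSV)
        m=cv2.inRange(hsv,(100,40,40),(135,255,140));m[:,:145]=0;m[:,270:]=0
        c=max(cv2.findContours(m,0,2)[0],key=cv2.contourArea);print(cv2.minAreaRect(c))
        q=np.array([W[y,x] for x,y in cv2.boxPoints(cv2.minAreaRect(c)).astype(int)]);print(q.round(3),W[m>0].mean(0),np.median(W[m>0][:,2]))
p=cv2.imread("pics/top0.png");cv2.imwrite("pics/crop.png",cv2.resize(p[130:280,250:450],None,fx=4,fy=4,interpolation=2))
E
```

```text
--lids
top [128. 210.] 206 mean [0.5479 0.4467 0.0686] circ [0.5525 0.4473] 0.1246 zmed 0.0701 hsv [46 13 64]
top [355. 187.] 352 mean [ 0.6662 -0.2295  0.0654] circ [ 0.667  -0.2303] 0.0323 zmed 0.0656 hsv [ 61 143 145]
top [355. 224.] 371 mean [ 0.554  -0.2322  0.0654] circ [ 0.555  -0.2332] 0.0322 zmed 0.0655 hsv [ 85  20 169]
top [298. 249.] 381 mean [ 0.4688 -0.0643  0.0654] circ [ 0.4688 -0.065 ] 0.0326 zmed 0.0656 hsv [ 85  21 171]
top [411. 250.] 404 mean [ 0.4887 -0.3953  0.0654] circ [ 0.4892 -0.3965] 0.0322 zmed 0.0658 hsv [ 84  20 167]
top [346. 261.] 395 mean [ 0.443  -0.2066  0.0653] circ [ 0.4434 -0.2074] 0.0321 zmed 0.0653 hsv [ 30 169 200]
--low
top [277. 147.] 366 mean [0.7959 0.0135 0.0161] circ [0.7925 0.0143] 0.0577 zmed 0.0159 hsv [ 53  89 134]
top [332. 157.] 378 mean [ 0.7677 -0.1618  0.0419] circ [ 0.7738 -0.1641] 0.042 zmed 0.0429 hsv [ 16 103 149]
top [132. 212.] 379 mean [0.5488 0.4479 0.035 ] circ [0.5535 0.4503] 0.124 zmed 0.0354 hsv [46 17 61]
top [406. 184.] 534 mean [ 0.6975 -0.4028  0.0289] circ [ 0.6993 -0.4052] 0.0481 zmed 0.0289 hsv [ 11 138  95]

[... 4147 characters left out ...]
4  0.3623] 0.1345 zmed 0.0159 hsv [ 16 150  78]
scene [270. 157.] 123 mean [ 0.4833 -0.0434  0.0334] circ [ 0.4747 -0.0546] 0.0309 zmed 0.0348 hsv [ 23  26 102]
scene [185. 166.] 270 mean [ 0.7775 -0.1513  0.0377] circ [ 0.7742 -0.1627] 0.043 zmed 0.0388 hsv [ 15 123 141]
scene [304. 219.] 676 mean [0.5155 0.2376 0.0188] circ [0.5127 0.2261] 0.1649 zmed 0.0191 hsv [ 19 157 112]
scene [200. 203.] 264 mean [0.7927 0.0095 0.0158] circ [0.7913 0.0136] 0.059 zmed 0.0154 hsv [ 53  99 135]
scene [510. 229.] 47 mean [-0.063   0.6069  0.0181] circ [-0.068   0.6082] 0.0344 zmed 0.0177 hsv [81 27 49]
scene [335. 321.] 458 mean [0.6288 0.5789 0.0334] circ [0.5562 0.54  ] 0.151 zmed 0.0337 hsv [22 22 73]
```

View pics/crop.png

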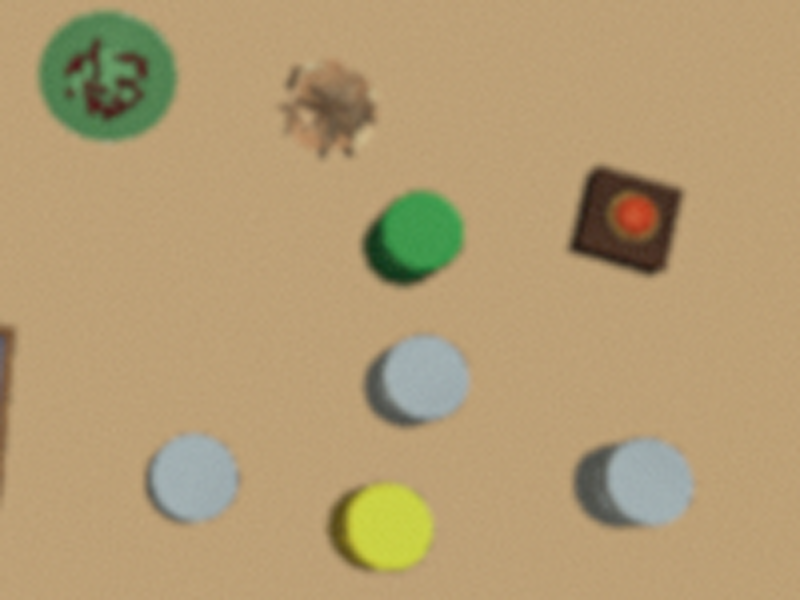

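The crop confirms it: three bare aluminium tins, A (0.470,-0.064), B (0.555,-0.233) and C (0.491,-0.397). Lid height is 0.066 m, and the two views agree within about 3 mm. Green and yellow are set aside. I'll start with C, which is nearest, and line the tool up with the world axes (x→x, y→-y, z→-z).

jog_arm(
  rows=[
    [2,-0.8,0,0,0,1.5,9.1],
    [6,-2.3,0,0,0,4.5,9.1],
    [10,-3.8,0,0,0,8,9.1],
    [14,-5.3,0,0,0,11.5,9.1],
    [18,-6.8,0,0,0,14.8,9.1],
    [22,-8.3,0,0,0,14.8,9.1],
    [25,-9.4,0,0,0,14.8,9.1],
    [27,-10.2,0,0,0,14.8,9.1],
  ],
  force=25,
)

```text
t: 0.77
position: [0.4055, -0.4564, 0.4047]
tool_rot: [-0.001, 1.0, 0.003, 0.001]
force: [0.8, -0.7, -0.5]
gripper_width: 0.0911
```

```bash
cat > go.py <<'E'
import sys,numpy as np
from scipy.spatial.transform import Rotation as R
from cell import arm
# remaining shift (cm, tool axes) and turn (deg) to a downward pose with tool x = world x
s=arm.observe();r=R.from_quat(s["tool_rot"],scalar_first=True)
print("t",round(s["t"],2),"p",s["position"].round(4),"F",s["force"].round(2),"w",round(s["gripper_width"],4),"q7",s["q"][[0,6]].round(2))
for a in sys.argv[1:]:
    g=np.array(eval(a));print(a,"shift",(100*r.inv().apply(g-s["position"])).round(2),"turn",np.degrees((r.inv()*R.from_quat([1,0,0,0])).as_rotvec()).round(2))
E
python3 go.py .491,-.3965,.40 .491,-.3965,.197
python3 - <<'E'
from h import *
d=np.load("pics/top0.npy");W=cloud("top",d);p=W[(W[...,2]>.014)&(W[...,2]<.026)&(W[...,1]>.05)&(W[...,1]<.4)&(W[...,0]<.62)]
c,s,a=cv2.minAreaRect(p[:,:2].astype(np.float32));print("tray",c,s,a)
E
```

```text
t 0.77 p [ 0.4055 -0.4564  0.4047] F [ 0.82 -0.66 -0.5 ] w 0.0911 q7 [ 1.15 -0.94]
.491,-.3965,.40 shift [ 8.58 -5.94  0.5 ] turn [-0.11 -0.11  0.36]
.491,-.3965,.197 shift [ 8.54 -5.9  20.8 ] turn [-0.11 -0.11  0.36]
tray (0.5122660398483276, 0.22610491514205933) (0.3004744350910187, 0.14062587916851044) 89.24224853515625
```

jog_arm(
  rows=[
    [2.5,-1.7,0.5,0,0,0.3,9.1],
    [5.5,-3.8,1,0,0,0.3,9.1],
    [8,-5.5,2,0,0,0.3,9.1],
    [8.5,-5.9,4,0,0,0.3,9.1],
    [8.5,-5.9,6,0,0,0.3,9.1],
    [8.5,-5.9,8,0,0,0.3,9.1],
    [8.5,-5.9,9.5,0,0,0.3,9.1],
    [8.5,-5.9,10,0,0,0.3,9.1],
  ],
)

```text
t: 1.43
position: [0.4851, -0.4008, 0.3014]
tool_rot: [-0.002, 1.0, -0.002, -0.002]
force: [-0.7, 0.0, 0.4]
gripper_width: 0.0908
```

```bash
python3 go.py .491,-.3965,.197
```

```text
t 1.43 p [ 0.4851 -0.4008  0.3014] F [-0.66  0.03  0.43] w 0.0908 q7 [ 0.97 -1.16]
.491,-.3965,.197 shift [ 0.63 -0.4  10.43] turn [-0.2   0.24 -0.25]
```

jog_arm(
  rows=[
    [0.3,-0.25,0.7,0,0,0,9.1],
    [0.5,-0.45,2.2,0,0,0,9.1],
    [0.5,-0.45,4,0,0,0,9.1],
    [0.5,-0.45,6,0,0,0,9.1],
    [0.5,-0.45,8,0,0,0,9.1],
    [0.5,-0.45,9.5,0,0,0,9.1],
    [0.5,-0.45,10.4,0,0,0,9.1],
    [0.5,-0.45,10.5,0,0,0,9.1],
  ],
)

```text
t: 2.1
position: [0.4908, -0.3967, 0.1981]
tool_rot: [-0.001, 1.0, -0.002, -0.001]
force: [-0.8, 0.7, -0.3]
gripper_width: 0.0913
```

jog_arm(
  rows=[
    [0,0,0,0,0,0,9.1],
    [0,0,0,0,0,0,7],
    [0,0,0,0,0,0,6.5],
    [0,0,0,0,0,0,5.5],
    [0,0,0,0,0,0,5.5],
    [0,0,0,0,0,0,5.5],
    [0,0,0,0,0,0,5.5],
    [0,0,0,0,0,0,5.5],
  ],
)

```text
t: 2.77
position: [0.4915, -0.3975, 0.2005]
tool_rot: [0.0, 1.0, -0.002, 0.0]
force: [-0.6, -0.2, 5.1]
gripper_width: 0.0638
```

Gripped at 64 mm. Next I lift, hold still and weigh.

jog_arm(
  rows=[
    [0,0,-0.5,0,0,0,5.5],
    [0,0,-1.5,0,0,0,5.5],
    [0,0,-3.5,0,0,0,5.5],
    [0,0,-5.5,0,0,0,5.5],
    [0,0,-7.5,0,0,0,5.5],
    [0,0,-9.2,0,0,0,5.5],
    [0,0,-10,0,0,0,5.5],
    [0,0,-10,0,0,0,5.5],
  ],
)

```text
t: 3.43
position: [0.492, -0.3974, 0.3022]
tool_rot: [0.001, 1.0, -0.002, 0.002]
force: [0.3, -0.3, -1.4]
gripper_width: 0.064
```

jog_arm(
  rows=[
    [0,0,0,0,0,0,5.5],
    [0,0,0,0,0,0,5.5],
    [0,0,0,0,0,0,5.5],
    [0,0,0,0,0,0,5.5],
    [0,0,0,0,0,0,5.5],
    [0,0,0,0,0,0,5.5],
    [0,0,0,0,0,0,5.5],
    [0,0,0,0,0,0,5.5],
  ],
)

```text
t: 4.1
position: [0.4913, -0.3971, 0.2996]
tool_rot: [-0.0, 1.0, -0.002, -0.0]
force: [-0.6, -0.4, -3.2]
gripper_width: 0.0639
```

```bash
cat > w.py <<'E'
from cell import arm
import numpy as np
f=[]
for i in range(5):
    arm.capture("top"); s=arm.observe(); f.append([*s["force"],*s["ft_torque"],*s["tau"][[1,3]]])
f=np.array(f);print(f.mean(0).round(2),f.std(0).round(2),s["position"].round(4),s["gripper_width"],s["t"])
E
python3 w.py
```

```text
[-3.000e-01 -5.300e-01 -2.120e+00  3.000e-02  0.000e+00  1.000e-02
 -5.897e+01 -2.519e+01] [0.32 0.42 0.38 0.02 0.01 0.02 0.02 0.01] [ 0.4913 -0.3971  0.2998] 0.06393704756739559 4.35
```

C weighs about 2.1 N, so roughly 0.21 kg. The heaviest must be at least 0.27 kg, so C is very probably light. I'll carry it to the far slot of the tray (0.512, 0.286).

jog_arm(
  rows=[
    [0,-1,-0.5,0,0,0,5.5],
    [0.2,-3,-1,0,0,0,5.5],
    [0.4,-6,-1.5,0,0,0,5.5],
    [0.6,-9.5,-2,0,0,0,5.5],
    [0.8,-13,-2,0,0,0,5.5],
    [1,-16.5,-2,0,0,0,5.5],
    [1.2,-20,-2,0,0,0,5.5],
    [1.4,-23.5,-2,0,0,0,5.5],
  ],
)

```text
t: 5.02
position: [0.506, -0.1597, 0.3204]
tool_rot: [0.0, 1.0, -0.002, 0.0]
force: [0.7, -0.1, -3.4]
gripper_width: 0.0641
```

jog_arm(
  rows=[
    [0.1,-3.5,0,0,0,0,5.5],
    [0.2,-7,0,0,0,0,5.5],
    [0.3,-10.5,0,0,0,0,5.5],
    [0.4,-14,0,0,0,0,5.5],
    [0.5,-17.5,0,0,0,0,5.5],
    [0.6,-21,0,0,0,0,5.5],
    [0.7,-24.5,0,0,0,0,5.5],
    [0.7,-28,0,0,0,0,5.5],
  ],
)

```text
t: 5.68
position: [0.5141, 0.1201, 0.3205]
tool_rot: [0.0, 1.0, -0.002, 0.001]
force: [0.6, 0.1, -3.0]
gripper_width: 0.0636
```

jog_arm(
  rows=[
    [0,-3.5,0,0,0,0,5.5],
    [0,-7,0,0,0,0,5.5],
    [0,-10,0,0,0,0,5.5],
    [0,-12.5,0,0,0,0,5.5],
    [0,-14.5,0,0,0,0,5.5],
    [0,-16,0,0,0,0,5.5],
    [0,-16.6,0,0,0,0,5.5],
    [0,-16.75,0,0,0,0,5.5],
  ],
)

```text
t: 6.35
position: [0.5145, 0.2872, 0.3202]
tool_rot: [-0.0, 1.0, -0.001, 0.0]
force: [0.0, -0.6, -2.1]
gripper_width: 0.064
```

```bash
python3 w.py;python3 go.py .512,.286,.217
```

```text
[ 7.000e-02 -4.900e-01 -2.500e+00  2.000e-02  1.000e-02  1.000e-02
 -5.282e+01 -2.504e+01] [0.4  0.31 0.27 0.04 0.02 0.03 0.05 0.08] [0.5158 0.2837 0.3196] 0.06405711359168394 6.6
t 6.6 p [0.5158 0.2837 0.3196] F [ 0.74 -0.71 -2.79] w 0.0641 q7 [-0.09 -2.42]
.512,.286,.217 shift [-0.39 -0.24 10.26] turn [ 0.07  0.   -0.39]
```

jog_arm(
  rows=[
    [-0.1,0,0.8,0,0,0,5.5],
    [-0.2,0,2.5,0,0,0,5.5],
    [-0.3,0,4.5,0,0,0,5.5],
    [-0.3,0,6.5,0,0,0,5.5],
    [-0.3,0,8.3,0,0,0,5.5],
    [-0.3,0,9.6,0,0,0,5.5],
    [-0.3,0,10.4,0,0,0,5.5],
    [-0.3,0,10.6,0,0,0,5.5],
  ],
)

```text
t: 7.27
position: [0.5121, 0.2845, 0.212]
tool_rot: [0.001, 1.0, -0.003, -0.001]
force: [-0.5, -0.3, -2.1]
gripper_width: 0.0642
```

jog_arm(
  rows=[
    [0,0,0,0,0,0,5.5],
    [0,0,0.1,0,0,0,5.5],
    [0,0,0.2,0,0,0,5.5],
    [0,0,0.3,0,0,0,5.5],
    [0,0,0.4,0,0,0,5.5],
    [0,0,0.5,0,0,0,5.5],
    [0,0,0.5,0,0,0,5.5],
    [0,0,0.5,0,0,0,5.5],
  ],
)

```text
t: 7.93
position: [0.5125, 0.2853, 0.2088]
tool_rot: [0.0, 1.0, -0.002, 0.0]
force: [1.1, 0.1, -2.7]
gripper_width: 0.0642
```

```bash
python3 w.py
```

```text
[ 9.000e-02 -1.400e-01 -2.410e+00  2.000e-02  0.000e+00 -2.000e-02
 -5.739e+01 -2.007e+01] [0.37 0.27 0.29 0.02 0.03 0.02 0.01 0.01] [0.5125 0.2853 0.2088] 0.06387128066678092 8.1833
```

jog_arm(
  rows=[
    [0,0,0.1,0,0,0,5.5],
    [0,0,0.1,0,0,0,5.5],
    [0,0,0.2,0,0,0,5.5],
    [0,0,0.2,0,0,0,5.5],
    [0,0,0.2,0,0,0,5.5],
    [0,0,0.2,0,0,0,5.5],
    [0,0,0.2,0,0,0,5.5],
    [0,0,0.2,0,0,0,5.5],
  ],
)

```text
t: 8.85
position: [0.5125, 0.2855, 0.2084]
tool_rot: [0.0, 1.0, -0.002, 0.0]
force: [-4.5, -2.7, 12.0]
gripper_width: 0.064
```

```bash
python3 w.py
```

```text
[-4.250e+00 -2.950e+00  1.270e+01 -6.800e-01  9.800e-01  1.000e-02
 -5.062e+01 -1.946e+01] [0.61 0.46 0.24 0.03 0.03 0.04 0.   0.  ] [0.5125 0.2855 0.2084] 0.06394896873932174 9.1
```

The tin is on the tray floor. I back off, open, rise, and head for A.

jog_arm(
  rows=[
    [0,0,-0.2,0,0,0,5.5],
    [0,0,-0.2,0,0,0,7],
    [0,0,-0.2,0,0,0,9],
    [0,0,-0.2,0,0,0,9],
    [0,0,-0.2,0,0,0,9],
    [0,0,-0.8,0,0,0,9],
    [0,0,-2.4,0,0,0,9],
    [0,0,-4.5,0,0,0,9],
  ],
)

```text
t: 9.77
position: [0.5117, 0.2849, 0.2509]
tool_rot: [0.001, 1.0, -0.002, -0.002]
force: [0.8, -0.5, -0.4]
gripper_width: 0.0898
```

jog_arm(
  rows=[
    [0,0,-2.5,0,0,0,9],
    [0,0.5,-4.5,0,0,0,9],
    [-0.3,3,-5.5,0,0,0,9],
    [-0.6,6.5,-5.5,0,0,0,9],
    [-1,10,-5.5,0,0,0,9],
    [-1.5,13.5,-5.5,0,0,0,9],
    [-2,17,-5.5,0,0,0,9],
    [-2.4,20.5,-5.5,0,0,0,9],
  ],
)

```text
t: 10.43
position: [0.4869, 0.079, 0.3072]
tool_rot: [0.0, 1.0, -0.002, 0.0]
force: [0.8, -0.8, -0.3]
gripper_width: 0.0899
```

jog_arm(
  rows=[
    [-0.3,3,0,0,0,0,9],
    [-0.6,6,0,0,0,0,9],
    [-1,9,0,0,0,0,9],
    [-1.4,11.5,0,0,0,0,9],
    [-1.7,13.3,0,0,0,0,9],
    [-1.8,14.3,0,0,0,0,9],
    [-1.8,14.5,0,0,0,0,9],
    [-1.8,14.5,0,0,0,0,9],
  ],
)

```text
t: 11.1
position: [0.4691, -0.0645, 0.307]
tool_rot: [-0.0, 1.0, -0.003, 0.0]
force: [0.2, 0.5, -1.0]
gripper_width: 0.0902
```

```bash
python3 w.py; python3 go.py .470,-.064,.200
python3 - <<'E'
from h import *
for n in("top","scene"):
    p,d=arm.capture(n);cv2.imwrite(f"pics/{n}1.png",p);np.save(f"pics/{n}1.npy",d);blobs(n,p,d,.058,.080)
E
```

```text
[ 3.000e-02  1.800e-01 -2.100e-01  3.000e-02  2.000e-02  0.000e+00
 -3.929e+01 -2.202e+01] [0.61 0.46 0.47 0.02 0.03 0.03 0.01 0.01] [ 0.4691 -0.063   0.3068] 0.09013364491478207 11.35
t 11.35 p [ 0.4691 -0.063   0.3068] F [-0.49 -0.7  -0.89] w 0.0901 q7 [ 0.55 -1.72]
.470,-.064,.200 shift [ 0.09  0.1  10.68] turn [-0.03 -0.01 -0.13]
top [128. 210.] 176 mean [0.5489 0.4464 0.0705] circ [0.5528 0.4478] 0.1249 zmed 0.0714 hsv [45 12 65]
top [355. 187.] 345 mean [ 0.6666 -0.2299  0.0654] circ [ 0.6674 -0.2305] 0.0328 zmed 0.0655 hsv [ 61 143 148]
top [181. 226.] 381 mean [0.5099 0.2844 0.073 ] circ [0.5109 0.2855] 0.0322 zmed 0.0733 hsv [ 92  20 171]
scene [124.  20.] 621 mean [ 0.6711 -1.1244  0.0691] circ [ 0.6424 -1.1231] 0.3588 zmed 0.0686 hsv [ 14 193  77]
scene [468.  15.] 252 mean [-0.8251 -0.3441  0.0686] circ [-0.8226 -0.3517] 0.1638 zmed 0.0683 hsv [ 16 112  90]
scene [433.  22.] 78 mean [-0.628  -0.3782  0.0681] circ [-0.6466 -0.3906] 0.0435 zmed 0.068 hsv [ 19  66 132]
scene [451.  34.] 91 mean [-0.627  -0.2604  0.069 ] circ [-0.6446 -0.2708] 0.0437 zmed 0.0686 hsv [ 15 226 
[... 631 characters left out ...]
-0.2284] 0.0348 zmed 0.065 hsv [ 66 230 128]
scene [464. 144.] 85 mean [-0.1592  0.2784  0.0693] circ [-0.1655  0.2759] 0.0678 zmed 0.0692 hsv [ 19  50 109]
scene [270. 147.] 185 mean [ 0.473  -0.0616  0.065 ] circ [ 0.4684 -0.0622] 0.0351 zmed 0.0651 hsv [ 84  17 160]
scene [476. 155.] 73 mean [-0.1592  0.3385  0.0691] circ [-0.1624  0.3362] 0.0656 zmed 0.0695 hsv [  9 188  94]
scene [488. 167.] 69 mean [-0.1543  0.3982  0.0689] circ [-0.1654  0.3986] 0.061 zmed 0.068 hsv [16 51 67]
scene [313. 221.] 308 mean [0.515  0.2892 0.0722] circ [0.5117 0.2875] 0.033 zmed 0.0731 hsv [ 88  16 156]
scene [318. 318.] 101 mean [0.68   0.556  0.0723] circ [0.6758 0.5517] 0.0803 zmed 0.0729 hsv [24  9 63]
```

C stands at (0.511,0.286) with its lid at 0.073, so it is on the felt. The empty gripper reads about -0.2 N. Next: descend on A, grip, lift and weigh.

jog_arm(
  rows=[
    [0,0,0.7,0,0,0,9],
    [0,0,2.2,0,0,0,9],
    [0,0,4.2,0,0,0,9],
    [0,0,6.2,0,0,0,9],
    [0,0,8.2,0,0,0,9],
    [0,0,9.7,0,0,0,9],
    [0,0,10.5,0,0,0,9],
    [0,0,10.6,0,0,0,9],
  ],
)

```text
t: 12.12
position: [0.468, -0.0642, 0.1989]
tool_rot: [-0.0, 1.0, -0.002, -0.002]
force: [-0.6, 0.6, 0.2]
gripper_width: 0.09
```

jog_arm(
  rows=[
    [0,0,0,0,0,0,9],
    [0,0,0,0,0,0,7],
    [0,0,0,0,0,0,6.5],
    [0,0,0,0,0,0,5.5],
    [0,0,0,0,0,0,5.5],
    [0,0,0,0,0,0,5.5],
    [0,0,0,0,0,0,5.5],
    [0,0,0,0,0,0,5.5],
  ],
)

```text
t: 12.78
position: [0.4691, -0.0647, 0.2013]
tool_rot: [0.0, 1.0, -0.003, 0.0]
force: [-0.7, -0.8, 5.1]
gripper_width: 0.0641
```

jog_arm(
  rows=[
    [0,0,-0.5,0,0,0,5.5],
    [0,0,-1.5,0,0,0,5.5],
    [0,0,-3,0,0,0,5.5],
    [0,0,-4.5,0,0,0,5.5],
    [0,0,-5.5,0,0,0,5.5],
    [0,0,-6,0,0,0,5.5],
    [0,0,-6,0,0,0,5.5],
    [0,0,-6,0,0,0,5.5],
  ],
)

```text
t: 13.45
position: [0.4687, -0.0647, 0.2608]
tool_rot: [0.0, 1.0, -0.003, 0.0]
force: [-0.3, -0.7, -1.3]
gripper_width: 0.0641
```

```bash
python3 w.py;python3 w.py
```

```text
[ 2.000e-01 -6.000e-02 -1.510e+00  5.000e-02  2.000e-02  1.000e-02
 -4.288e+01 -1.994e+01] [0.14 0.29 0.32 0.03 0.02 0.02 0.16 0.12] [ 0.4685 -0.0644  0.2601] 0.06388418781053308 13.7
[ 1.100e-01  3.000e-02 -1.320e+00  2.000e-02  0.000e+00 -1.000e-02
 -4.253e+01 -1.978e+01] [0.39 0.21 0.61 0.02 0.01 0.01 0.04 0.01] [ 0.4688 -0.0645  0.2605] 0.06395950836899758 13.95
```

A weighs about 1.4 N (0.14 kg) against 2.3 N for C, so A is light. I'll put it in the near slot (0.512, 0.166).

jog_arm(
  rows=[
    [0.2,-0.8,-1,0,0,0,5.5],
    [0.6,-3,-2.5,0,0,0,5.5],
    [1.2,-6.5,-4,0,0,0,5.5],
    [2,-10,-4,0,0,0,5.5],
    [2.8,-13.5,-4,0,0,0,5.5],
    [3.5,-17,-4,0,0,0,5.5],
    [4.1,-20,-4,0,0,0,5.5],
    [4.3,-22,-4,0,0,0,5.5],
  ],
)

```text
t: 14.62
position: [0.5131, 0.16, 0.3021]
tool_rot: [-0.001, 1.0, -0.001, 0.001]
force: [0.3, 0.5, -1.9]
gripper_width: 0.0639
```

jog_arm(
  rows=[
    [0,-0.8,0,0,0,0,5.5],
    [0,-1,1,0,0,0,5.5],
    [0,-1,2.5,0,0,0,5.5],
    [0,-1,4.3,0,0,0,5.5],
    [0,-1,6,0,0,0,5.5],
    [0,-1,7.3,0,0,0,5.5],
    [0,-1,8,0,0,0,5.5],
    [0,-1,8.2,0,0,0,5.5],
  ],
)

```text
t: 15.28
position: [0.5123, 0.164, 0.2172]
tool_rot: [0.001, 1.0, -0.003, -0.001]
force: [0.5, 0.3, -1.1]
gripper_width: 0.0641
```

```bash
python3 w.py; python3 go.py .512,.166,.209
```

```text
[ 5.400e-01  1.900e-01 -9.300e-01  4.000e-02  0.000e+00 -0.000e+00
 -5.106e+01 -1.875e+01] [0.52 0.49 0.36 0.02 0.02 0.02 0.33 0.13] [0.5134 0.1654 0.2196] 0.06446258602217769 15.5333
t 15.53 p [0.5134 0.1654 0.2196] F [ 1.29 -0.59 -0.5 ] w 0.0645 q7 [ 0.04 -2.3 ]
.512,.166,.209 shift [-0.14 -0.06  1.06] turn [-0.02 -0.09 -0.28]
```

jog_arm(
  rows=[
    [0,0,0.2,0,0,0,5.5],
    [0,0,0.5,0,0,0,5.5],
    [0,0,0.7,0,0,0,5.5],
    [0,0,0.9,0,0,0,5.5],
    [0,0,1,0,0,0,5.5],
    [0,0,1,0,0,0,5.5],
    [0,0,1.1,0,0,0,5.5],
    [0,0,1.1,0,0,0,5.5],
  ],
)

```text
t: 16.2
position: [0.5129, 0.1655, 0.2093]
tool_rot: [0.001, 1.0, -0.002, 0.0]
force: [-6.9, -2.3, 16.8]
gripper_width: 0.0644
```

```bash
python3 w.py
```

```text
[-5.700e+00 -2.530e+00  1.689e+01 -4.500e-01  1.230e+00 -3.000e-02
 -4.451e+01 -1.806e+01] [0.2  0.38 0.52 0.03 0.04 0.03 0.03 0.01] [0.5128 0.1655 0.2093] 0.0636339503809453 16.45
```

jog_arm(
  rows=[
    [0,0,-0.2,0,0,0,5.5],
    [0,0,-0.2,0,0,0,7],
    [0,0,-0.2,0,0,0,8.6],
    [0,0,-0.2,0,0,0,8.6],
    [0,0,-0.2,0,0,0,8.6],
    [0,0,-0.8,0,0,0,8.6],
    [0,0,-2.4,0,0,0,8.6],
    [0,0,-4.5,0,0,0,8.6],
  ],
)

```text
t: 17.12
position: [0.5121, 0.165, 0.252]
tool_rot: [0.0, 1.0, -0.002, -0.002]
force: [1.1, -0.6, -0.1]
gripper_width: 0.0859
```

jog_arm(
  rows=[
    [0,0,-2.5,0,0,0,9],
    [0,0.5,-4.5,0,0,0,9],
    [0.3,3,-5.5,0,0,0,9],
    [0.7,6.5,-5.5,0,0,0,9],
    [1.1,10,-5.5,0,0,0,9],
    [1.5,13.5,-5.5,0,0,0,9],
    [1.9,17,-5.5,0,0,0,9],
    [2.3,20.5,-5.5,0,0,0,9],
  ],
)

```text
t: 17.78
position: [0.5349, -0.0414, 0.3082]
tool_rot: [0.0, 1.0, -0.002, 0.0]
force: [1.2, -0.3, 0.4]
gripper_width: 0.0903
```

jog_arm(
  rows=[
    [0.3,3.5,0,0,0,0,9],
    [0.7,7,0,0,0,0,9],
    [1.1,10.5,0,0,0,0,9],
    [1.5,14,0,0,0,0,9],
    [1.8,17,0,0,0,0,9],
    [2,18.8,0,0,0,0,9],
    [2,19.4,0,0,0,0,9],
    [2,19.4,0,0,0,0,9],
  ],
)

```text
t: 18.45
position: [0.5536, -0.2358, 0.3077]
tool_rot: [0.0, 1.0, -0.004, -0.0]
force: [-0.4, 0.7, -0.2]
gripper_width: 0.0897
```

```bash
python3 w.py; python3 go.py .556,-.2325,.200
python3 - <<'E'
from h import *
p,d=arm.capture("top");cv2.imwrite("pics/top2.png",p);blobs("top",p,d,.058,.080)
p,d=arm.capture("scene");cv2.imwrite("pics/scene2.png",p)
E
```

```text
[ 4.000e-02  6.900e-01 -0.000e+00  6.000e-02  2.000e-02  0.000e+00
 -5.356e+01 -2.436e+01] [0.49 0.55 0.43 0.04 0.02 0.02 0.05 0.23] [ 0.5543 -0.2315  0.3079] 0.08997592394081476 18.7
t 18.7 p [ 0.5543 -0.2315  0.3079] F [ 0.24 -0.   -0.08] w 0.09 q7 [ 0.72 -1.47]
.556,-.2325,.200 shift [ 0.17  0.11 10.79] turn [-0.05 -0.   -0.08]
top [128. 209.] 178 mean [0.5496 0.4463 0.0709] circ [0.5528 0.4472] 0.1245 zmed 0.0721 hsv [44 12 66]
top [355. 187.] 344 mean [ 0.6665 -0.2299  0.0658] circ [ 0.6671 -0.2305] 0.0321 zmed 0.0658 hsv [ 62 143 150]
top [181. 226.] 379 mean [0.51   0.2847 0.0731] circ [0.5107 0.2854] 0.0324 zmed 0.0733 hsv [ 92  20 172]
top [221. 228.] 371 mean [0.5122 0.1653 0.0732] circ [0.5131 0.1659] 0.0323 zmed 0.0734 hsv [ 93  21 174]
top [356. 230.] 105 mean [ 0.5347 -0.2353  0.0653] circ [ 0.5401 -0.2341] 0.0265 zmed 0.0654 hsv [ 87  19 161]
top [346. 261.] 392 mean [ 0.443  -0.2069  0.0655] circ [ 0.4432 -0.2076] 0.0323 zmed 0.0656 hsv [ 30 169 205]
```

View pics/scene2.png

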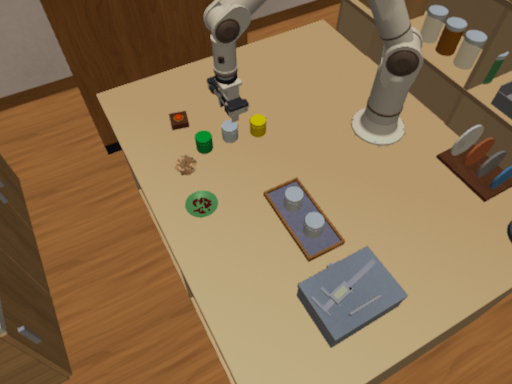

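The scene view shows both tins upright in the tray at (293,199) and (314,224), with the gripper over B at (230,130). The bystanders have not moved. Now I grip B and lift it.

jog_arm(
  rows=[
    [0.1,0,0.7,0,0,0,9],
    [0.1,0,2.2,0,0,0,9],
    [0.1,0,4.2,0,0,0,9],
    [0.1,0,6.2,0,0,0,9],
    [0.1,0,8.2,0,0,0,9],
    [0.1,0,9.7,0,0,0,9],
    [0.1,0,10.5,0,0,0,9],
    [0.1,0,10.7,0,0,0,9],
  ],
)

```text
t: 19.47
position: [0.5543, -0.2332, 0.1987]
tool_rot: [-0.001, 1.0, -0.002, -0.002]
force: [0.6, -0.8, 0.5]
gripper_width: 0.0901
```

jog_arm(
  rows=[
    [0,0,0,0,0,0,9],
    [0,0,0,0,0,0,7],
    [0,0,0,0,0,0,6.5],
    [0,0,0,0,0,0,5.5],
    [0,0,0,0,0,0,5.5],
    [0,0,0,0,0,0,5.5],
    [0,0,0,0,0,0,5.5],
    [0,0,0,0,0,0,5.5],
  ],
)

```text
t: 20.13
position: [0.5553, -0.2342, 0.2015]
tool_rot: [0.0, 1.0, -0.002, 0.0]
force: [-1.3, -0.1, 5.6]
gripper_width: 0.0636
```

jog_arm(
  rows=[
    [0,0,-0.5,0,0,0,5.5],
    [0,0,-1.5,0,0,0,5.5],
    [0,0,-3.5,0,0,0,5.5],
    [0,0,-5.5,0,0,0,5.5],
    [0,0,-7.5,0,0,0,5.5],
    [0,0,-9.2,0,0,0,5.5],
    [0,0,-10,0,0,0,5.5],
    [0,0,-10,0,0,0,5.5],
  ],
)

```text
t: 20.8
position: [0.5557, -0.234, 0.3029]
tool_rot: [0.001, 1.0, -0.002, 0.002]
force: [0.6, 0.3, -4.4]
gripper_width: 0.0636
```

```bash
python3 w.py;python3 w.py
```

```text
[ 6.000e-02 -2.200e-01 -4.740e+00  0.000e+00  4.000e-02  2.000e-02
 -5.773e+01 -2.585e+01] [0.58 0.39 0.63 0.03 0.03 0.03 0.31 0.23] [ 0.5543 -0.2338  0.2992] 0.06390108138561039 21.05
[ 8.000e-02  1.300e-01 -4.520e+00  3.000e-02 -0.000e+00  1.000e-02
 -5.680e+01 -2.526e+01] [0.61 0.73 0.7  0.03 0.01 0.05 0.14 0.05] [ 0.5549 -0.2338  0.3001] 0.06361661639189002 21.3
```

B reads 4.6 N (about 0.47 kg), so it is clearly the heaviest. I raise it another 9 cm and let it settle.

jog_arm(
  rows=[
    [0,0,-0.5,0,0,0,5.5],
    [0,0,-1.5,0,0,0,5.5],
    [0,0,-3,0,0,0,5.5],
    [0,0,-5,0,0,0,5.5],
    [0,0,-7,0,0,0,5.5],
    [0,0,-8.3,0,0,0,5.5],
    [0,0,-9,0,0,0,5.5],
    [0,0,-9,0,0,0,5.5],
  ],
)

```text
t: 21.97
position: [0.5557, -0.234, 0.3931]
tool_rot: [0.001, 1.0, -0.002, 0.002]
force: [0.3, -0.1, -4.6]
gripper_width: 0.0639
```

jog_arm(
  rows=[
    [0,0,0,0,0,0,5.5],
    [0,0,0,0,0,0,5.5],
    [0,0,0,0,0,0,5.5],
    [0,0,0,0,0,0,5.5],
    [0,0,0,0,0,0,5.5],
    [0,0,0,0,0,0,5.5],
    [0,0,0,0,0,0,5.5],
    [0,0,0,0,0,0,5.5],
  ],
)

```text
t: 22.63
position: [0.5551, -0.2339, 0.3906]
tool_rot: [-0.0, 1.0, -0.002, -0.0]
force: [-0.8, 0.1, -4.3]
gripper_width: 0.0641
```

```bash
python3 w.py
python3 - <<'E'
from h import *
p,d=arm.capture("scene");cv2.imwrite("pics/scene3.png",cv2.resize(p[40:260,140:380],None,fx=2.5,fy=2.5))
W=cloud("scene",d);m=(abs(W[...,0]-.555)<.05)&(abs(W[...,1]+.234)<.05)&(W[...,2]>.09)&(W[...,2]<.3);print("lowest held z",np.percentile(W[m][:,2],[1,3,10]))
p,d=arm.capture("top");blobs("top",p,d,.058,.080)
E
```

```text
[-1.500e-01  8.000e-02 -4.440e+00  4.000e-02  1.000e-02 -3.000e-02
 -5.349e+01 -2.873e+01] [0.3  0.25 0.36 0.02 0.05 0.02 0.01 0.01] [ 0.555  -0.2339  0.3908] 0.06409724742692821 22.8833
lowest held z [0.19034302 0.19135102 0.1959821 ]
top [128. 210.] 183 mean [0.5483 0.4464 0.071 ] circ [0.5527 0.4476] 0.1248 zmed 0.0716 hsv [44 12 66]
top [355. 185.] 245 mean [ 0.6745 -0.231   0.0659] circ [ 0.6687 -0.2298] 0.0323 zmed 0.066 hsv [ 61 140 151]
top [181. 226.] 380 mean [0.5098 0.2846 0.0731] circ [0.5104 0.2853] 0.0322 zmed 0.0732 hsv [ 92  20 172]
top [221. 228.] 370 mean [0.5125 0.1653 0.0732] circ [0.5129 0.1658] 0.032 zmed 0.0735 hsv [ 93  21 173]
top [346. 261.] 392 mean [ 0.443  -0.2068  0.0655] circ [ 0.4432 -0.2073] 0.0322 zmed 0.0658 hsv [ 30 169 205]
```

View pics/scene3.png

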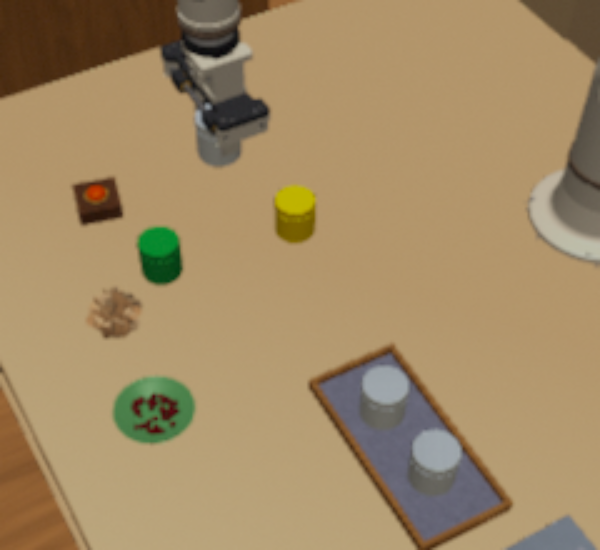

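The crop shows B held upright at (218,140). Its underside is at about 0.19 m and it is clear of everything. The two lighter tins stand in the tray at (384,397) and (434,462), and the bystanders are in place. I'm handing in.

```bash
python3 -c "
from cell import arm
print(arm.close_job())"
```

```text
the job is handed in; nothing more can be done
None
```

I found the heaviest tin, stood the two lighter ones in the tray, and handed the job in at about 23 s with the heaviest held up in the gripper. The hand-in reports no verdict.

- **Weights:** the tin that started at (0.491, -0.397) read about 2.3 N and the one at (0.470, -0.064) about 1.4 N. The one at (0.556, -0.233) read about 4.6 N, so it is clearly the heaviest. Single readings scattered by about 0.4 N, well below the gap.
- **Lighter tins:** they stand in the tray at (0.510, 0.285) and (0.513, 0.166). Their lids are at 0.073 m, which matches standing flat on the tray floor, and the gripper is clear of them.
- **Heaviest tin:** the last picture shows it upright, with its underside about 0.19 m above the shelf. The gripper opening was 64 mm, which matches the tin.
- **Other objects:** in that picture the desert rose, saucer and display block are where they were, and the green and yellow look-alikes were not touched. I judged the desert rose, saucer and block by eye and did not measure them again.

No check failed. The two cameras differed by up to 3 mm on tin positions. Each tin was set down with about 13–17 N of press before release, with no visible shift.

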